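# Load a row of bottles into the dry-block heater

### The arm

A 6-joint arm with a two-finger parallel gripper is mounted at the origin on a cart in front of the work surface, level with it; the furniture and walls round the work are solid. World frame = base frame: x ahead of the robot, y to its left, z up, the work surface at z = 0. Lengths are in m, angles in rad, forces in N, time in s.
With the tool pointing down it reaches from about 0.325 to 0.9 m from the base axis. Payload 6.1 kg.
Tool frame: the origin (TCP) lies midway between the tips of the shut fingers; the grasp point (between the pads) lies 19 mm behind it; z points along the fingers, y is the line along which they close (so a half turn about z gives the same grasp; the last joint's range is limited). The gripper opens to 85 mm and grips with 20 to 120 N. Pads are 22 mm wide; open, the fingers measure 114 mm over their backs; the gripper's body (76 mm by 85 mm) begins 54 mm behind the grasp point. The pads swing forward as they close: fully open they stand 13 mm farther back than shut.
Start: joints at [-1.249, 0.22, 1.526, -0, 1.395, -0.126], TCP at [0.271, -0.563, 0.231] pointing down, gripper open.
Joint ranges: [-2.98, 2.98], [-0.91, 2.08], [0.09, 2.57], [-1.24, 4.39], [0.2, 2.65], [-2.68, 2.68]. Speed limits (rad/s): [2.57, 2.57, 3.01, 3.14, 3.14, 3.14].

### API

Orientations are given as [roll, pitch, yaw] about the fixed x, y, z axes, in that order (R = Rz(yaw) Ry(pitch) Rx(roll)).
In Python, from plant import manip, kin, eyes, finder, monitor gives the robot as it stands. Calls block until the motion is done:
- manip.movep(position, orientation): joint-space move of the TCP to a pose.
- manip.move_l(position, feed=0.15, rotation=None, max_force=None): straight line of the TCP; rotation=None keeps the orientation; feed is the mean speed in m/s. With max_force (N) it stops when the force on the tool has changed by that much, and returns True; else False.
- manip.set_joints(angles): joint-space move.
- manip.gripper_to(opening, f_grip=None): finger opening in m; f_grip is the grip in N (None keeps the last); returns when the fingers have stopped.
- manip.hold(seconds).
- kin.inverse_kinematics(position, orientation): joint angles nearest the present ones, or None.
- eyes.get_image(name): name is "side" or "top"; returns (picture, depth): 480x640x3 uint8, red, green, blue; 480x640 float32, m along the optical axis (not along the pixel's ray), 0 where there is no reading.
- eyes.get_calibration(name): a dict with "intrinsics" (3x3 intrinsics, pixels), "world_from_camera" (4x4, takes a point from camera to world coordinates). Camera axes: x right, y down, z forward; pixel columns grow to the right and rows downward; lengths in m; the calibration is good to about 2 mm. A picture is of the moment at which its call begins. get_calibration takes no time and is no camera call.
A pose or a line that the arm cannot do raises manip.Unreachable and nothing moves.
- manip.job_done(): hands the job in; it is judged then, once.
Trained networks look in the newest picture that a camera, given by its name, has taken for a name from the list of things; names that differ only in an ending like _2 or _b are one class to them, and where a whole thing is asked for, a point or a joint stands for the part that bears it (a point fixed in the world has none). Each returns a list of dicts, best first, with "confidence" (0 to 1); they miss things now and then, are a little off and sometimes report something else, mostly with a low value. They report only what shows in the picture. A call takes as long as a camera call.
- finder.silhouettes(target, camera): "region" (480x640 bool, what is visible of it) and "uv" ([column, row] in pixels, amid what is visible of it).
Readings, each from a call of its own:
- monitor.read_time_s(): time.
- monitor.read_q(): joint angles.
- monitor.read_joint_velocities(): joint speeds.
- monitor.read_joint_torque(): joint torques, N m.
- monitor.read_eef_pos(): TCP position.
- monitor.read_tcp_rot(): TCP orientation.
- monitor.read_ft_force(): force on the tool from outside, world axes, zero at the start.
- monitor.read_torque(): the same for the moment, N m.
- monitor.read_opening(): finger opening in m.
- monitor.read_grasp_force(): force on a finger pad.
Only numpy, scipy, OpenCV 4.12 (cv2) and the standard library are available. Lean on these libraries where they do the work, as an engineer would, in place of code of your own. Each camera call takes 0.05 s, during which the arm holds its last target. There are 200 camera calls.

### The job

Move the row of four amber bottles from the grey rack into the heater: each bottle goes into the block whose bore is cut for its diameter, so the new row follows the order of the bores, whatever that is. Set the glass down gently, each bottle upright on the floor of its bore, and leave the beaker and the timer where they are.

Things in the scene. Friction and masses are not known exactly. Their poses are not given: they have to be found in the camera images.
- bottle_a: the slimmest of 4 amber glass bottles, 16 mm in diameter, 90 mm tall, 25 g, loose. Fixed black cap 15 mm in diameter, 22 mm high; under it a 9 mm neck; shoulder ends 42 mm below the top. Origin: centre of underside, z up. Starts upright in a row, any order, about 70 mm apart, in a fixed grey divided rack, 283 x 66 mm, floor 4 mm thick, walls 31 mm high
- bottle_b: the second slimmest of 4 amber glass bottles, 25 mm in diameter, 92 mm tall, 50 g, loose. Fixed black cap 21 mm in diameter, 22 mm high; under it a 9 mm neck; shoulder ends 42 mm below the top. Origin: centre of underside, z up. Starts upright in a row, any order, about 70 mm apart, in a fixed grey divided rack, 283 x 66 mm, floor 4 mm thick, walls 31 mm high
- bottle_c: the second widest of 4 amber glass bottles, 34 mm in diameter, 94 mm tall, 80 g, loose. Fixed black cap 26 mm in diameter, 22 mm high; under it a 9 mm neck; shoulder ends 42 mm below the top. Origin: centre of underside, z up. Starts upright in a row, any order, about 70 mm apart, in a fixed grey divided rack, 283 x 66 mm, floor 4 mm thick, walls 31 mm high
- bottle_d: the widest of 4 amber glass bottles, 43 mm in diameter, 96 mm tall, 120 g, loose. Fixed black cap 32 mm in diameter, 22 mm high; under it a 9 mm neck; shoulder ends 42 mm below the top. Origin: centre of underside, z up. Starts upright in a row, any order, about 70 mm apart, in a fixed grey divided rack, 283 x 66 mm, floor 4 mm thick, walls 31 mm high
- block_a: fixed aluminium block 60 x 60 x 45 mm with a central upright bore of 23 mm diameter, 30 mm deep, 2.5 mm chamfer. Origin: centre of underside; bore's mouth 45 mm, its floor 15 mm above it (+z). One of 4 in a row along their x, any order, 61 mm apart, in a white heater 52 mm high (blocks stand 13 mm proud) that runs 44 mm to either side of the row
- block_b: fixed aluminium block 60 x 60 x 45 mm with a central upright bore of 32 mm diameter, 30 mm deep, 2.5 mm chamfer. Origin: centre of underside; bore's mouth 45 mm, its floor 15 mm above it (+z). One of 4 in a row along their x, any order, 61 mm apart, in a white heater 52 mm high (blocks stand 13 mm proud) that runs 44 mm to either side of the row
- block_c: fixed aluminium block 60 x 60 x 45 mm with a central upright bore of 41 mm diameter, 30 mm deep, 2.5 mm chamfer. Origin: centre of underside; bore's mouth 45 mm, its floor 15 mm above it (+z). One of 4 in a row along their x, any order, 61 mm apart, in a white heater 52 mm high (blocks stand 13 mm proud) that runs 44 mm to either side of the row
- block_d: fixed aluminium block 60 x 60 x 45 mm with a central upright bore of 50 mm diameter, 30 mm deep, 2.5 mm chamfer. Origin: centre of underside; bore's mouth 45 mm, its floor 15 mm above it (+z). One of 4 in a row along their x, any order, 61 mm apart, in a white heater 52 mm high (blocks stand 13 mm proud) that runs 44 mm to either side of the row
- beaker: bystander: empty glass beaker, 56 mm in diameter, 72 mm tall, loose; origin at the centre of its underside
- timer: bystander: white digital timer standing on edge, 20 x 62 x 60 mm, loose; origin at the centre of its underside

How it is judged:
At the end, for the whole second after the job is handed in: Each of the four bottles stands in the block bored 7 mm wider than itself: its underside on the bore's floor (within 3 mm in height), within 8 mm of the bore's axis, upright within 0.1 rad, at rest and released (horizontal distance between bottle_a and block_a below 0.008 m and z of bottle_a in the frame of block_a between 0.012 and 0.018 m and angle between each of bottle_a, bottle_b, bottle_c, bottle_d's own z axis and vertical below 0.1 rad and linear speed of each of bottle_a, bottle_b, bottle_c, bottle_d below 0.02 m/s and contact force between the fingers and bottle_a below 0.1 N and horizontal distance between bottle_b and block_b below 0.008 m and z of bottle_b in the frame of block_b between 0.012 and 0.018 m and contact force between the fingers and bottle_b below 0.1 N and horizontal distance between bottle_c and block_c below 0.008 m and z of bottle_c in the frame of block_c between 0.012 and 0.018 m and contact force between the fingers and bottle_c below 0.1 N and horizontal distance between bottle_d and block_d below 0.008 m and z of bottle_d in the frame of block_d between 0.012 and 0.018 m and contact force between the fingers and bottle_d below 0.1 N); the robot touches nothing.
It fails at once if the beaker is shoved more than 30 mm from where it stood or knocked over (distance of beaker from where it was at the start of the episode above 0.03 m or angle between beaker's own z axis and vertical above 0.5 rad).
It fails at once if the timer is shoved more than 30 mm from where it stood or knocked over (distance of timer from where it was at the start of the episode above 0.03 m or angle between timer's own z axis and vertical above 0.5 rad).
It fails at once if a glass bottle is dropped (out of the fingers it moves faster than 0.5 m/s, a fall of about 12 mm) ((linear speed of bottle_a above 0.5 m/s and contact force between the fingers and bottle_a below 0.1 N) or (linear speed of bottle_b above 0.5 m/s and contact force between the fingers and bottle_b below 0.1 N) or (linear speed of bottle_c above 0.5 m/s and contact force between the fingers and bottle_c below 0.1 N) or (linear speed of bottle_d above 0.5 m/s and contact force between the fingers and bottle_d below 0.1 N)).
It fails at once if a glass bottle is pressed against a metal block with more than 40 N (contact force between any of bottle_a, bottle_b, bottle_c, bottle_d and block_a above 40 N or contact force between any of bottle_a, bottle_b, bottle_c, bottle_d and block_b above 40 N or contact force between any of bottle_a, bottle_b, bottle_c, bottle_d and block_c above 40 N or contact force between any of bottle_a, bottle_b, bottle_c, bottle_d and block_d above 40 N).
It also fails if it takes over 88 s, if anything falls off the work surface, if the arm or the gripper's body presses on something with over 40 N, if the wrist force passes 120 N, or if a joint passes its speed limit or range.

## Working session

There is one attempt and no reset: what is moved stays moved. The work goes in short steps, each a Python script; the robot and the scene stay as the last script left them, time stands still between calls to the robot, and variables do not carry over. Pictures are saved under pics/ and viewed, at most 14 in all, crops included, and the job is handed in when it is done.

```bash
mkdir -p pics; ls
python3 - <<'E'
from plant import manip,kin,eyes,finder,monitor
import cv2,numpy as np
for n in("top","side"):
    p,d=eyes.get_image(n); cv2.imwrite(f"pics/{n}0.png",p[:,:,::-1]); np.savez(f"{n}0.npz",p=p,d=d)
    c=eyes.get_calibration(n); print(n,c["intrinsics"],c["world_from_camera"])
    for t in("bottle_a","block_a","beaker","timer"):
        for s in finder.silhouettes(t,n): 
            print(t,round(s["confidence"],2),np.round(s["uv"]),s["region"].sum())
print(monitor.read_time_s(),monitor.read_tcp_rot())
E
```

```text
pics
plant.py
top [[463.91087432   0.         318.39530065]
 [  0.         463.91087432 241.52132652]
 [  0.           0.           1.        ]] [[-0.01835857 -0.98478761  0.17278981  0.43456935]
 [-0.9997992   0.01947016  0.00474036  0.36101154]
 [-0.00803249 -0.17266809 -0.98494731  0.89272632]
 [ 0.          0.          0.          1.        ]]
bottle_a 0.73 [320. 233.] 377
bottle_a 0.69 [319. 308.] 459
bottle_a 0.66 [318. 269.] 174
bottle_a 0.54 [317. 348.] 83
block_a 0.83 [388. 254.] 1170
block_a 0.82 [389. 289.] 1234
block_a 0.78 [389. 222.] 1137
block_a 0.6 [392. 322.] 1216
beaker 0.77 [244. 340.] 970
timer 0.66 [389. 163.] 480
timer 0.17 [389. 292.] 1202
side [[600.66721765   0.         325.25753228]
 [  0.         600.66721765 239.76141948]
 [  0.           0.           1.        ]] [[-0.99292894 -0.04390154  0.11029408  0.45829042]
 [-0.11705499  0.5167006  -0.84812654  1.25688132]
 [-0.01975495 -0.85503985 -0.51818587  0.60172509]
 [ 0.          0.          0.          1.        ]]
bottle_a 0.85 [427. 246.] 355
bottle_a 0.74 [389. 247.] 998
bottle_a 0.73 [308. 241.] 780
bottle_a 0.65 [351. 245.] 611
block_a 0.98 [346. 206.] 645
block_a 0.8 [312. 206.] 682
block_a 0.77 [410. 210.] 686
block_a 0.72 [377. 208.] 658
beaker 0.93 [425. 299.] 1726
timer 0.73 [257. 208.] 429
0.5 [-3.14151637e+00 -2.05309732e-05  4.47776950e-01]
```

View pics/top0.png

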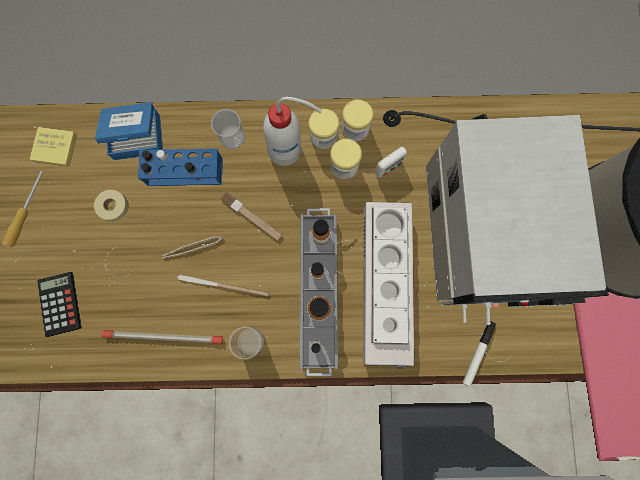

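View pics/side0.png

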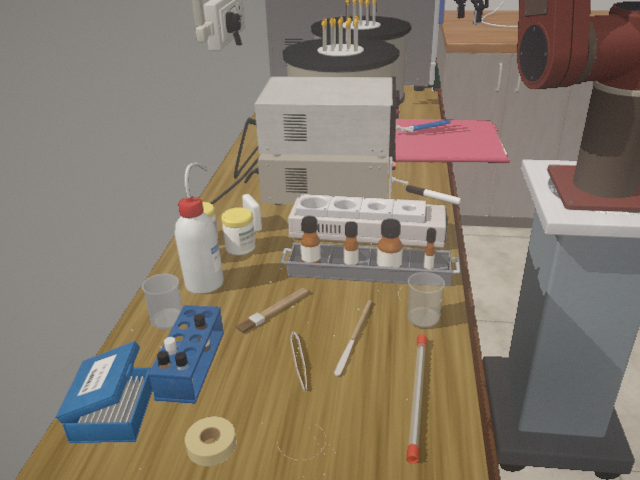

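Top view: the rack (cols 303–337) holds c, b, d, a from far to near at rows 233/269/308/348. The heater bores at col ~390 appear to shrink from row 222 to row 322. A tall oven sits to the right (cols 430–600). The side view agrees with this. Next I measure positions on rectified planes.

```bash
cat > geo.py <<'E'
import numpy as np,cv2
from plant import eyes
def cloud(n,d):
    c=eyes.get_calibration(n);K=c["intrinsics"];T=c["world_from_camera"]
    v,u=np.mgrid[:480,:640]
    P=np.stack([(u-K[0,2])/K[0,0]*d,(v-K[1,2])/K[1,1]*d,d],-1)
    return P@T[:3,:3].T+T[:3,3]
def rect(n,img,z,x0,y0,w,h,s=0.0005):
    """plane z image: col = (y0 - y)/s, row=(x0 - x)/s (x0,y0 are the maxima)"""
    c=eyes.get_calibration(n);K=c["intrinsics"];T=np.linalg.inv(c["world_from_camera"])
    A=np.array([[0,-s,x0],[-s,0,y0],[0,0,z],[0,0,1]],float)  # (col,row,1)->world
    H=K@T[:3]@A
    return cv2.warpPerspective(img,H,(int(w/s),int(h/s)),flags=cv2.INTER_LINEAR|cv2.WARP_INVERSE_MAP)
E
python3 - <<'E'
from geo import *
from plant import finder
for n in("top","side"):
    f=np.load(f"{n}0.npz");P=cloud(n,f["d"]);ok=f["d"]>0
    eyes.get_image(n)
    for t in("bottle_a","block_a","beaker","timer"):
        for s in finder.silhouettes(t,n):
            if s["confidence"]<.4: continue
            Q=P[s["region"]&ok]; zt=np.percentile(Q[:,2],97)
            q=Q[Q[:,2]>zt-.006]
            print(n,t,np.round(s["uv"]),"ztop %.3f"%zt,"top centre",np.round((q.min(0)+q.max(0))/2,4),"ext",np.round(np.ptp(q,axis=0)[:2],3), "all", np.round(np.percentile(Q,[3,97],axis=0)[:,:2].ravel(),3))
P=cloud("top",np.load("top0.npz")["d"])
b=P[120:300,450:590]; b=b[b[...,2]>.1]; print("oven",np.percentile(b,[1,50,99],axis=0))
for a in [(120,470),(160,440),(290,450),(290,590),(120,575),(300,420),(200,423),(250,436),(250,442)]: print(a,P[a].round(3))
p=np.load("top0.npz")["p"]
h=rect("top",p,.065,.75,.42,.3,.4,.0007);g=rect("side",np.load("side0.npz")["p"],.065,.75,.42,.3,.4,.0007)
cv2.imwrite("pics/rect.png",np.hstack([h[:,:428],g[:,:372]])[:,:,::-1])
E
```

```text
top bottle_a [322. 234.] ztop 0.100 top centre [0.5998 0.3607 0.0976] ext [0.022 0.023] all [0.585 0.347 0.609 0.374]
top bottle_a [319. 309.] ztop 0.102 top centre [0.4612 0.3667 0.0999] ext [0.03  0.032] all [0.443 0.349 0.477 0.384]
top bottle_a [316. 273.] ztop 0.098 top centre [0.5281 0.3673 0.0959] ext [0.02  0.019] all [0.516 0.358 0.537 0.379]
top bottle_a [318. 349.] ztop 0.097 top centre [0.3932 0.3739 0.0947] ext [0.013 0.014] all [0.388 0.366 0.401 0.381]
top block_a [390. 255.] ztop 0.067 top centre [0.5502 0.2372 0.0654] ext [0.061 0.061] all [0.522 0.209 0.579 0.267]
top block_a [388. 289.] ztop 0.067 top centre [0.49   0.2395 0.0654] ext [0.061 0.062] all [0.461 0.211 0.518 0.269]
top block_a [392. 324.] ztop 0.068 top centre [0.4293 0.2419 0.0658] ext [0.061 0.062] all [0.401 0.211 0.458 0.272]
top beaker [246. 337.] ztop 0.074 top centre [0.4036 0.4962 0.0723] ext [0.053 0.054] all [0.379 0.471 0.428 0.52 ]
top beaker [320. 306.] ztop 0.102 top centre [0.4612 0.3667 0.0999] ext [0.03  0.032] all [0.443 0.348 0.478 0.384]
top timer [388. 163.] ztop 0.062 top centre [
[... 1083 characters left out ...]
0788] ext [0.062 0.147] all [0.462 0.212 0.519 0.272]
side beaker [424. 298.] ztop 0.071 top centre [0.4041 0.4961 0.0689] ext [0.054 0.058] all [0.38  0.47  0.429 0.523]
side timer [255. 206.] ztop 0.059 top centre [0.7387 0.2515 0.0609] ext [0.041 0.092] all [0.718 0.211 0.757 0.253]
oven [[ 0.46393011 -0.03244495  0.14105664]
 [ 0.59142632  0.07033674  0.22976261]
 [ 0.7296118   0.15085439  0.23287432]]
(120, 470) [0.734 0.131 0.229]
(160, 440) [0.713 0.148 0.112]
(290, 450) [0.485 0.146 0.113]
(290, 590) [ 0.473 -0.019  0.23 ]
(120, 575) [ 0.73  -0.028  0.23 ]
(300, 420) [ 0.474  0.173 -0.003]
(200, 423) [ 0.671  0.156 -0.   ]
(250, 436) [0.564 0.147 0.04 ]
(250, 442) [0.557 0.147 0.081]
```

View pics/rect.png

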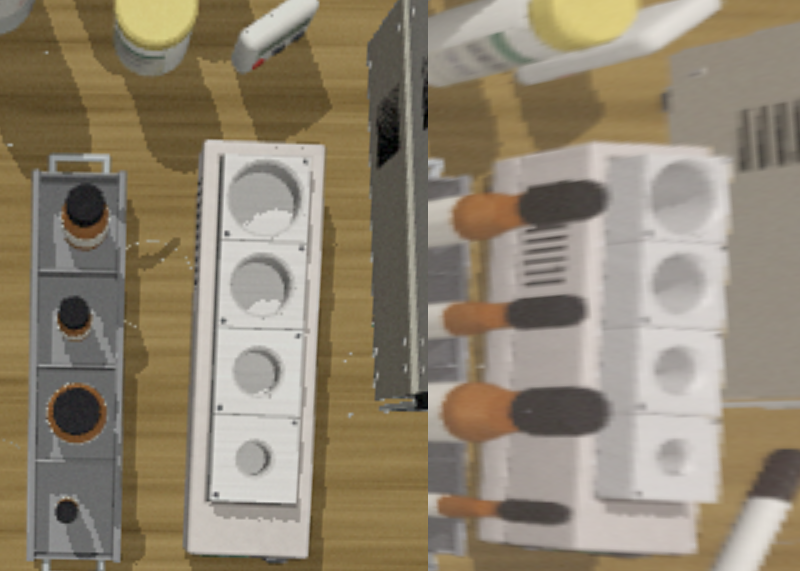

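Run:
```python
from geo import *
from plant import kin,monitor
from scipy.optimize import least_squares
pts={'c':(.601,.362),'b':(.5284,.369),'d':(.4615,.367),'a':(.3932,.375)}
blk={'D':(.6115,.2355),'C':(.5507,.238),'B':(.490,.240),'A':(.4294,.2423)}
for k,(x,y) in {**pts,**blk}.items():
  for yaw in(-.035,3.107):
    for z in(.066,.215):
      q=kin.inverse_kinematics([x,y,z],[np.pi,0,yaw]); print(k,yaw,z,None if q is None else np.round(q,2))
S=[]
for x in(.35,.5,.65,.8):
  for z in(.05,.2,.35):
    for p in(-.3,0,.3):
      q=kin.inverse_kinematics([x,.0,z],[np.pi,p,0.])
      if q is not None and abs(q[3])<3: S.append((x,z,p,*q))
S=np.array(S);print(len(S),np.abs(S[:,6]).max(), S[:3].round(3))
def m(v,q):
    d1,a1,L1,L2,ph,L=v; a=q[:,1];b=a+q[:,2]; c=b+q[:,4]
    r=a1+L1*np.sin(a)+L2*np.sin(b+ph)+L*np.sin(c); z=d1+L1*np.cos(a)+L2*np.cos(b+ph)+L*np.cos(c); return r,z
q=S[np.abs(S[:,6])<.05]; 
print(len(q))
off=.079
f=lambda v:np.r_[m(v,q[:,3:])[0]-np.sqrt(q[:,0]**2-off**2),m(v,q[:,3:])[1]-q[:,1]]
s=least_squares(f,[.3,0,.4,.4,0,.25]);print(s.x.round(3),np.abs(s.fun).max())
for n in("side","top"):
    P=cloud(n,np.load(f"{n}0.npz")["d"]).reshape(-1,3); r=np.hypot(P[:,0],P[:,1])
    for lo in np.arange(-.7,.7,.1):
        k=P[(r<.6)&(r>.25)&(P[:,0]>.1)&(P[:,1]>lo)&(P[:,1]<lo+.1)]
        if len(k)>20: print(n,"y",round(lo,1),"zmax",k[:,2].max().round(2),len(k))
```

```text
c -0.035 0.066 [ 0.43  0.55  1.43 -0.    1.17  2.04]
c -0.035 0.215 [ 0.43  0.41  1.32 -0.    1.41  2.04]
c 3.107 0.066 [ 0.43  0.55  1.43  0.    1.17 -1.11]
c 3.107 0.215 [ 0.43  0.41  1.32  0.    1.41 -1.11]
b -0.035 0.066 [ 0.49  0.43  1.6  -0.    1.12  2.09]
b -0.035 0.215 [ 0.49  0.28  1.49 -0.    1.37  2.09]
b 3.107 0.066 [ 0.49  0.43  1.6   0.    1.12 -1.05]
b 3.107 0.215 [ 0.49  0.28  1.49  0.    1.37 -1.05]
d -0.035 0.066 [ 0.54  0.31  1.75 -0.    1.08  2.14]
d -0.035 0.215 [ 0.54  0.15  1.64 -0.    1.35  2.14]
d 3.107 0.066 [ 0.54  0.31  1.75  0.    1.08 -1.  ]
d 3.107 0.215 [ 0.54  0.15  1.64  0.    1.35 -1.  ]
a -0.035 0.066 [ 0.62  0.21  1.87 -0.    1.06  2.22]
a -0.035 0.215 [ 0.62  0.04  1.76 -0.    1.35  2.22]
a 3.107 0.066 [ 0.62  0.21  1.87  0.    1.06 -0.92]
a 3.107 0.215 [ 0.62  0.04  1.76  0.    1.35 -0.92]
D -0.035 0.066 [ 0.25  0.45  1.57 -0.    1.13  1.85]
D -0.035 0.215 [ 0.25  0.3   1.46 -0.    1.38  1.85]
D 3.107 0.066 [ 0.25  0.45  1.57  0.    1.13 -1.29]
D 3.107 0.215 [ 0.25  0.3   1.46  0.    1.38 -1.29]
C -0.035 0.066 [ 0.28  0.33  1.72 -0.    1.09  1.8
[... 772 characters left out ...]
 2.439  0.097  1.262  1.236]]
24
[ 0.316 -0.     0.412  0.55   0.096  0.339] 0.0005447012484466329
side y -0.6 zmax 0.31 398
side y -0.5 zmax 0.31 458
side y -0.4 zmax 0.24 1329
side y -0.3 zmax 0.32 2006
side y -0.2 zmax 0.32 3003
side y -0.1 zmax 0.24 1704
side y -0.0 zmax 0.23 2313
side y 0.1 zmax 0.23 6442
side y 0.2 zmax 0.07 4217
side y 0.3 zmax 0.1 2455
side y 0.4 zmax 0.03 1421
top y -0.6 zmax -0.74 386
top y -0.5 zmax -0.74 1110
top y -0.4 zmax -0.74 1096
top y -0.3 zmax 0.05 2454
top y -0.2 zmax 0.22 10421
top y -0.1 zmax 0.24 7938
top y -0.0 zmax 0.23 10870
top y 0.1 zmax 0.23 11319
top y 0.2 zmax 0.07 8042
top y 0.3 zmax 0.89 7185
top y 0.4 zmax 0.03 3269
top y 0.5 zmax -0.01 863
```

```bash
cat > job.py <<'E'
import numpy as np
from plant import manip,kin,monitor
ROT=[np.pi,0,3.105]; ZT=.22
pick={'a':(.3932,.375),'b':(.5285,.369),'c':(.601,.362),'d':(.4615,.367)}
place={'a':(.4294,.2423),'b':(.490,.2397),'c':(.5507,.2380),'d':(.6115,.2358)}
H={'a':.090,'b':.092,'c':.094,'d':.096}; CAP={'a':.015,'b':.021,'c':.026,'d':.032}
def f3(): return np.round(monitor.read_ft_force(),1)
def transfer(k):
    x,y=pick[k]; zg=.004+H[k]-.030-.1*CAP[k]
    w=CAP[k]+.030
    manip.gripper_to(w)
    manip.move_l([x,y,ZT],feed=.25)
    print(k,"descend stop",manip.move_l([x,y,zg],feed=.15,max_force=6))
    manip.gripper_to(max(CAP[k]-.008,0),f_grip=30)
    o=monitor.read_opening(); print("opening",round(o,4),"force",round(monitor.read_grasp_force(),1))
    if abs(o-CAP[k])>.004: print("BAD GRASP"); return False
    manip.move_l([x,y,ZT],feed=.2)
    X,Y=place[k]
    manip.move_l([X,Y,ZT],feed=.25)
    manip.hold(.2)
    print("held",round(monitor.read_opening(),4))
    a=manip.move_l([X,Y,zg+.031+.006],feed=.12,max_force=5)
    if a: print("EARLY CONTACT",monitor.read_eef_pos(),f3()); return False
    b=manip.move_l([X,Y,zg+.031-.004],feed=.012,max_force=3)
    print("contact",b,"dz from expected",np.round(monitor.read_eef_pos()[2]-zg-.031,4),f3())
    if not b: return False
    manip.gripper_to(w); manip.move_l([X,Y,ZT],feed=.2)
    print("t",monitor.read_time_s()); return True
E
python3 - <<'E'
from job import *
p=np.array(monitor.read_eef_pos())
manip.move_l([p[0],p[1],.45],feed=.3)
manip.movep([.22,-.42,.46],[np.pi,0,.45])
manip.movep([.42,.33,.46],ROT); print(monitor.read_time_s(),monitor.read_q())
manip.movep([*pick['c'],.22],ROT)
print(transfer('c'))
E
```

```text
5.2667 [ 5.16848084e-01 -4.18142693e-02  1.38683238e+00 -2.39191797e-04
  1.79658884e+00 -1.01578417e+00]
c descend stop False
opening 0.0251 force 29.4
held 0.0251
contact True dz from expected 0.0012 [ 0.7 -0.   4.2]
t 13.2833
True
```

Run:
```python
from geo import *
a=[]
for n in("top","side"):
    p,d=eyes.get_image(n); a.append(p[150:400,230:530] if n=="top" else p[150:400,250:550])
cv2.imwrite("pics/c1.png",cv2.resize(np.hstack(a)[:,:,::-1],None,fx=1.3,fy=1.3))
```

```text
(no output)
```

View pics/c1.png

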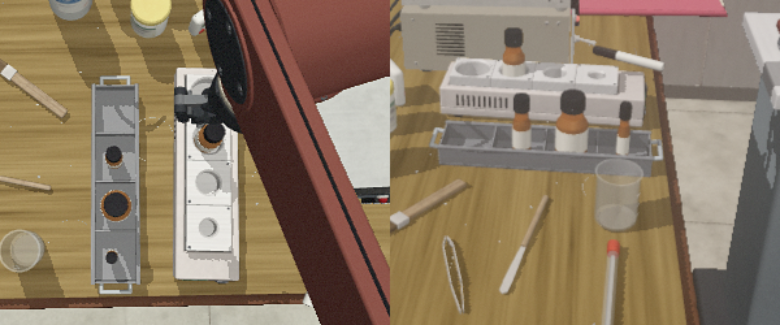

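Bottle c stands upright in the second bore from the far end, at about (513,55) in the side crop. The other three bottles haven't moved, so I carry on.

Run:
```python
from job import *
for k in "dba":
    if not transfer(k): print("STOP"); break
else:
    manip.movep([.42,.33,.46],ROT)
    manip.movep([.42,.02,.46],ROT)
    from geo import *
    a=[]
    for n in("top","side"):
        p,d=eyes.get_image(n); a.append(p[150:400,230:530] if n=="top" else p[150:400,250:550]); np.savez(n+"1.npz",p=p,d=d)
    cv2.imwrite("pics/end.png",cv2.resize(np.hstack(a)[:,:,::-1],None,fx=1.3,fy=1.3))
    P=cloud("side",np.load("side1.npz")["d"])
    for k in place:
        x,y=place[k]; m=(np.hypot(P[...,0]-x,P[...,1]-y)<.025)&(P[...,2]>.1)&(P[...,2]<.16); q=P[m]
        print(k,len(q),"top z",np.percentile(q[:,2],98).round(4),"expect",.035+H[k])
    print(monitor.read_time_s())
```

```text
d descend stop False
opening 0.0307 force 29.6
held 0.0309
contact True dz from expected 0.0011 [ 0.2 -0.5  5.3]
t 20.8167
b descend stop False
opening 0.0189 force 29.3
held 0.0189
contact True dz from expected 0.001 [0.4 0.3 4. ]
t 28.1083
a descend stop False
opening 0.0125 force 29.3
held 0.013
contact True dz from expected 0.0008 [ 0.2 -0.   4.4]
t 35.4583
a 113 top z 0.124 expect 0.125
b 173 top z 0.1263 expect 0.127
c 238 top z 0.128 expect 0.129
d 319 top z 0.1304 expect 0.131
37.7417
```

View pics/end.png

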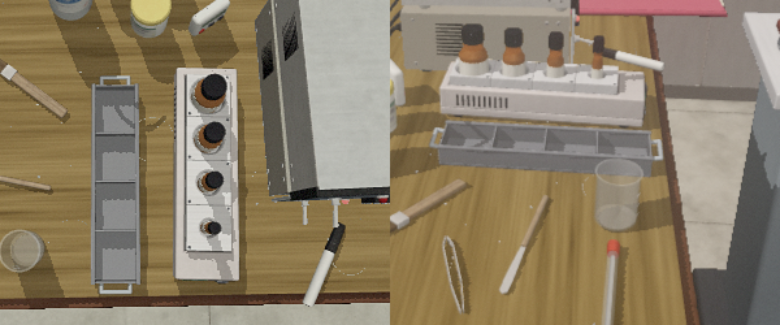

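All four bottles stand in their matching bores at the expected heights: (472,45), (513,50), (556,55) and (598,58) in the side crop. The beaker and timer haven't moved. I check tilt numerically before handing in.

Run:
```python
from job import *
from geo import *
ok=True
for n in("top","side"):
    P=cloud(n,np.load(n+"1.npz")["d"])
    for k in place:
        x,y=place[k]; q=P[(np.hypot(P[...,0]-x,P[...,1]-y)<.03)&(P[...,2]>.031+H[k])&(P[...,2]<.16)]
        e=((q.min(0)+q.max(0))/2)[:2]-[x,y]; print(n,k,(e*1000).round(1))
        ok&=np.hypot(*e)<.008
print(ok)
if ok: print(manip.job_done())
```

```text
top a [-0.4  0.3]
top b [-1.  0.]
top c [ 0.3 -1.4]
top d [-1.3 -0.6]
side a [-0.  -0.5]
side b [-0.8  3.8]
side c [1.  0.2]
side d [-0.5  2.8]
True
the job is handed in; nothing more can be done
None
```

All four bottles stand upright in their matching bores, with the row running d, c, b, a from the far end; the beaker and timer were left alone, and I handed the job in at about 38 s of the 88 s allowed (no verdict came back).

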